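# Stand the sample bottle up and hold the reflector flap at the pointer

### The job

Get the samples ready for the light: stand the tipped-over sample bottle upright on the empty ring of its tray, in the row with its two neighbours, and let go of it. Then lift the lamp box's reflector flap by its bar until it is in line with the set pointer beside it, and finish while still holding the flap there, because it falls shut when let go. Do not move the pointer, shift or knock over the neighbours, or push the other things about.

Things in the scene. Friction and masses are not known exactly. Their poses are not given: they have to be found in the camera images.
- tipped_center (a point): Amber sample bottle lying on its side on the tray: 48 mm diameter up to 74 mm from the foot, then a shoulder and a black cap 32 mm across; 105 mm long, about 130 g. The point is its centre, on its axis 52.5 mm from the foot; its own z axis points from foot to cap. It lies across the row, its foot near the empty ring, its cap away from the lamp box.
- mate_a_center (a point): Same shape as the tipped bottle, standing upright on its ring on the tray; the point is its centre, 52.5 mm above its foot. To be left standing where it is.
- mate_b_center (a point): Same shape as the tipped bottle, standing upright on its ring on the tray; the point is its centre, 52.5 mm above its foot. To be left standing where it is.
- spot0 (a point): Centre of ring 1 of 3 engraved on the flat aluminium tray (320 x 180 mm, 6 mm thick, lip 10 mm high along both long edges), on the tray's upper face. The rings, 58 mm across, stand in a row 95 mm apart along the tray's x; two hold upright bottles and one, any of the three, is empty; ring 1 is the one nearest the robot. The tray is fixed, to the left (+y) of the lamp box.
- spot1 (a point): Centre of ring 2 of 3 engraved on the flat aluminium tray (320 x 180 mm, 6 mm thick, lip 10 mm high along both long edges), on the tray's upper face. The rings, 58 mm across, stand in a row 95 mm apart along the tray's x; two hold upright bottles and one, any of the three, is empty; ring 1 is the one nearest the robot. The tray is fixed, to the left (+y) of the lamp box.
- spot2 (a point): Centre of ring 3 of 3 engraved on the flat aluminium tray (320 x 180 mm, 6 mm thick, lip 10 mm high along both long edges), on the tray's upper face. The rings, 58 mm across, stand in a row 95 mm apart along the tray's x; two hold upright bottles and one, any of the three, is empty; ring 1 is the one nearest the robot. The tray is fixed, to the left (+y) of the lamp box.
- flap (a joint): Angle of the reflector flap in rad: 0 = shut, level on the lamp box; it grows as the bar is lifted (to 1.3). The flap (about 0.4 kg, 190 x 160 mm, free hinge) falls shut unless held.
- flap_bar (a point): Middle of the flap's round steel bar, 12 mm thick, 120 mm long, parallel to the hinge, 205 mm from the hinge axis in the flap's plane and 45 mm beyond the flap's edge and the box's side wall, joined to the flap by two arms at its ends. Its x axis runs along the bar, its y axis from the hinge to the bar. There is free room above, and between the arms. When shut it is 95 mm above the table.
- flap_hinge (a point): Point of the hinge axis abreast of the middle of the bar; the hinge runs along the top edge of the lamp box (black, 200 x 160 x 85 mm, fixed) farther from the tray. Its x axis runs along the hinge; the flap swings about it.
- pointer (a joint): Angle at which the pointer is set, in rad, on the same axis and from the same zero as the flap's angle: 0.5 to 0.9. The flap is in line with it when both joints read the same. It stays where it is set; leave it alone.
- pointer_tip (a point): Centre of the 24 mm disc at the tip of the aluminium pointer, 150 mm from the hinge axis (on which it pivots), beside the flap at the far end of the lamp box, 122 mm along the hinge from the middle of the flap. Its y axis points from the hinge to the tip.
- lens_ring: Bystander: black lens ring, 52 mm across, 12 mm high, on the table; origin under its centre.
- driver: Bystander: screwdriver lying on the table.
- post: Bystander: steel optics post, 58 mm high on a 44 mm foot; origin under its centre.
- jar: Bystander: grey jar, 56 mm across, 60 mm high; origin under its centre.
- case: Bystander: black filter case, 70 x 50 x 18 mm; origin under its centre.
There are look-alikes about, which are no part of the job. What is shaped like the part that bears mate_a_center but red or turquoise is not meant.

How it is judged:
On the way:
1. the tipped bottle stands upright on the empty ring, let go, while the flap is still shut (angle between tipped_center's own z axis and vertical below 0.1 rad and height (world z) of tipped_center below 0.066 m and (horizontal distance between tipped_center and spot0 below 0.018 m or horizontal distance between tipped_center and spot1 below 0.018 m or horizontal distance between tipped_center and spot2 below 0.018 m) and contact force between tipped and the arm below 0.1 N and contact force between tipped and the fingers below 0.1 N and linear speed of tipped below 0.03 m/s and value of joint flap below 0.08 rad), for 0.3 s.
At the end, for the whole second after the job is handed in: The bottle stands upright (within 0.1 rad) and free, its axis within 18 mm of a ring's centre; its neighbours stand within 25 mm of where they were; the flap is at rest within 0.07 rad (4 degrees) of the pointer, held there by the gripper's fingers and by nothing else (angle between each of tipped_center, mate_a_center, mate_b_center's own z axis and vertical below 0.1 rad and height (world z) of tipped_center below 0.066 m and (horizontal distance between tipped_center and spot0 below 0.018 m or horizontal distance between tipped_center and spot1 below 0.018 m or horizontal distance between tipped_center and spot2 below 0.018 m) and contact force between tipped and the arm below 0.1 N and contact force between tipped and the fingers below 0.1 N and linear speed of tipped below 0.03 m/s and distance of each of mate_a_center, mate_b_center from where it was at the start of the episode below 0.025 m and angle between the y axis of flap_bar and the y axis of pointer_tip, either way round below 0.07 rad and velocity of joint flap between -0.1 and 0.1 rad/s and contact force between flap and the fingers above 0.4 N and contact force between flap and tipped below 0.1 N and contact force between flap and mate_a below 0.1 N and contact force between flap and mate_b below 0.1 N and contact force between flap and lens_ring below 0.1 N and contact force between flap and driver below 0.1 N and contact force between flap and post below 0.1 N and contact force between flap and jar below 0.1 N and contact force between flap and case below 0.1 N); the arm keeps its last pose, push and grip.
It fails at once if a neighbour bottle is knocked over (angle between any of mate_a_center, mate_b_center's own z axis and vertical above 0.6 rad).
It fails at once if the pointer is moved (more than 12 mm at its tip) (distance of pointer_tip from where it was at the start of the episode above 0.012 m).
It fails at once if a bystander is pushed more than 50 mm (distance of any of lens_ring, driver, post, jar, case from where it was at the start of the episode above 0.05 m).
It also fails if it takes over 58 s, if anything falls off the work surface, if the arm or the gripper's body presses on something with over 40 N, if the wrist force passes 120 N, or if a joint passes its speed limit or range.

### The arm

A 7-joint arm with a two-finger parallel gripper is mounted at the origin on the work surface. World frame = base frame: x ahead of the robot, y to its left, z up, the work surface at z = 0. Lengths are in m, angles in rad, forces in N, time in s.
With the tool pointing down it reaches from about 0.4 to 0.75 m from the base axis. Payload 19.5 kg.
Tool frame: the origin (TCP) lies between the finger pads; the fingertips stand 17 mm ahead of it and the grasp point (between the pads) lies 2 mm behind it; z points along the fingers, y is the line along which they close (so a half turn about z gives the same grasp; the last joint's range is limited). The gripper opens to 85 mm and grips with 20 to 120 N. Pads are 22 mm wide; open, the fingers measure 114 mm over their backs; the gripper's body (76 mm by 85 mm) begins 54 mm behind the grasp point. The pads swing forward as they close: fully open they stand 13 mm farther back than shut.
Start: joints at [-1.279, 0.707, -0.028, 1.485, 0.022, 0.951, -0.075], TCP at [0.188, 0.543, 0.227] pointing down, gripper open.
Joint ranges: [-2.71, 2.71], [-0.32, 2.16], [-1.57, 1.52], [0, 2.45], [-1.46, 4.6], [0, 2.02], [-2.83, 2.83]. Speed limits (rad/s): [1.89, 1.89, 2.57, 2.57, 3.01, 3.01, 3.01].

### API

Orientations are given as a unit quaternion [w, x, y, z].
In Python, from station import env gives the robot as it stands.
- The arm moves only by the tool servo_tool, never from a script. Its argument "plan" is a list of rows, each a list of 6 numbers: the shift along the tool's x, y, z in mm, then the turn, a rotation vector about the tool's x, y, z in rad. In form: [[tx, ty, tz, wx, wy, wz], ...]. A call has 1 to 10 rows; each row shifts and turns the commanded pose from where the row before left it, along the tool's axes as they then stand; what a row does not reach is not made up. A row lasts 1/8 s, in which the tool goes at most 62.5 mm and 10.7 degrees, less where a joint would pass 70% of its speed; a pose out of reach is approached as far as the arm can. A call with a gripper value outside its range is refused whole. "grip" is the finger opening in mm, from 0 to 85.4, set as the call begins (left out, the last holds). The fingers move at their own pace and stop on an object; "squeeze" is the grip in N (left out, the last holds). Time passes only in rows, so rows that do not move let the fingers close. It gives the time, the measured TCP pose, the force, the opening and the grip force at its end, in the units of the state.
- env.sense(): the state, without advancing time (a new reading comes with each control period).
- env.camera(name): name is "side" or "top"; returns (picture, depth): 480x640x3 uint8, red, green, blue; 480x640 float32, m along the optical axis (not along the pixel's ray), 0 where there is no reading.
- env.camera_params(name): a dict with "fx", "fy", "cx", "cy" (pixels), "k1" (the pictures are not rectified: a ray, as slopes to the right and down, at radius r is drawn at 1 + k1 r^2 times it, then the intrinsics apply), "rvec" (rotation vector, rad) and "tvec" (3), from world to camera coordinates, as OpenCV has them. Camera axes: x right, y down, z forward; pixel columns grow to the right and rows downward; lengths in m; the calibration is good to about 2 mm. A picture is of the moment at which its call begins. camera_params takes no time and is no camera call.
- env.hand_in(): hands the job in; it is judged then, once.
Trained networks look in the newest picture that a camera, given by its name, has taken for a name from the list of things; names that differ only in an ending like _2 or _b are one class to them, and where a whole thing is asked for, a point or a joint stands for the part that bears it (a point fixed in the world has none). Each returns a list of dicts, best first, with "p" (0 to 1); they miss things now and then, are a little off and sometimes report something else, mostly with a low value. They report only what shows in the picture. A call takes as long as a camera call. They do not tell look-alikes from the thing itself.
- env.outline_of(thing, camera): "mask" (480x640 bool, what is visible of it) and "at" ([column, row] in pixels, amid what is visible of it).
The state is a dict: "time_s": time; "joints": joint angles; "dq": joint speeds; "joint_efforts": joint torques, N m; "eef_pos": TCP position; "eef_rot": TCP orientation; "ft_force": force on the tool from outside, world axes, zero at the start; "ft_torque": the same for the moment, N m; "gripper_width": opening from 0.0 (shut) to 1.0 (fully open); "grasp_force": force on a finger pad.
Only numpy, scipy, OpenCV 4.12 (cv2) and the standard library are available. Lean on these libraries where they do the work, as an engineer would, in place of code of your own. Each camera call takes 0.05 s, during which the arm holds its last target. There are 200 camera calls.

## Working session

There is one attempt and no reset: what is moved stays moved. The work goes in short steps, Python scripts to look and compute and a tool call to move; the robot and the scene stay as the last step left them, time stands still between calls to the robot, and variables do not carry over. Pictures are saved under pics/ and viewed, at most 10 in all, crops included, and the job is handed in when it is done.

Besides the shell and the picture viewer there is one more tool, called after ">>>" as name(argument=value, ...), one argument or row to a line, values as JSON. servo_tool: Moves the arm, as the interface text tells. Its arguments: {"type":"object","properties":{"plan":{"type":"array"},"grip":{"type":"number"},"squeeze":{"type":"number"}},"required":["plan"]}

```bash
mkdir -p pics; cat > h.py <<'E'
import numpy as np, cv2
from scipy.spatial.transform import Rotation as R
from station import env
def cam(n):
    p=env.camera_params(n); Rm=cv2.Rodrigues(np.array(p["rvec"],float))[0]; t=np.array(p["tvec"],float).ravel()
    K=np.array([[p["fx"],0,p["cx"]],[0,p["fy"],p["cy"]],[0,0,1.]]); d=np.array([p["k1"],0,0,0,0.])
    return K,d,Rm,t
def ray(n,uv):
    K,d,Rm,t=cam(n); s=cv2.undistortPoints(np.array(uv,float).reshape(-1,1,2),K,d)[:,0]
    D=np.c_[s,np.ones(len(s))]@Rm; return -Rm.T@t, D
def on_z(n,uv,z):
    o,D=ray(n,uv); return o+D*((z-o[2])/D[:,2])[:,None]
def deproj(n,uv,dep):
    o,D=ray(n,uv); return o+D*np.asarray(dep)[:,None]
def cloud(n,mask,dep):
    v,u=np.nonzero(mask&(dep>0)); return deproj(n,np.c_[u,v],dep[v,u])
def proj(n,P):
    K,d,Rm,t=cam(n); return cv2.projectPoints(np.array(P,float).reshape(-1,1,3),cv2.Rodrigues(Rm)[0],t,K,d)[0][:,0]
E
python3 - <<'E'
from h import *
np.set_printoptions(precision=3,suppress=True)
for n in("side","top"):
    im,d=env.camera(n); cv2.imwrite(f"pics/{n}0.png",im[...,::-1]); np.savez(f"{n}0.npz",im=im,d=d)
    print(n,ray(n,[[320,240]]))
    for th in("tipped_center","mate_a_center","flap","pointer_tip","lens_ring","driver","post","jar","case","flap_bar"):
        for r in env.outline_of(th,n)[:5]:
            c=cloud(n,r["mask"],d); print(th,round(r["p"],2),np.round(r["at"]),r["mask"].sum(),np.median(c,0) if len(c) else None)
s=env.sense();print(s["time_s"],s["eef_pos"],s["eef_rot"],s["gripper_width"])
E
```

```text
side (array([0.398, 0.745, 0.59 ]), array([[ 0.186, -0.828, -0.529]]))
tipped_center 0.71 [376. 404.] 2159 [0.409 0.304 0.047]
mate_a_center 0.91 [277. 270.] 846 [0.632 0.077 0.077]
mate_a_center 0.83 [409. 314.] 1457 [0.38  0.102 0.06 ]
mate_a_center 0.71 [288. 308.] 1455 [0.583 0.149 0.062]
mate_a_center 0.68 [313. 355.] 1783 [0.515 0.253 0.073]
flap 0.87 [354. 221.] 3980 [ 0.513 -0.124  0.098]
flap 0.27 [376. 404.] 2290 [0.408 0.303 0.047]
pointer_tip 0.74 [304. 182.] 171 [ 0.636 -0.152  0.159]
pointer_tip 0.45 [301. 420.] 18790 [0.513 0.318 0.007]
lens_ring 0.94 [349. 313.] 376 [0.49  0.066 0.01 ]
driver 0.68 [442. 204.] 426 [ 0.322 -0.408  0.018]
driver 0.35 [352. 219.] 3751 [ 0.513 -0.127  0.098]
post 0.74 [222. 269.] 296 [0.77  0.011 0.009]
post 0.62 [181. 323.] 1056 [0.77  0.195 0.018]
post 0.52 [299. 420.] 18628 [0.514 0.318 0.007]
jar 0.58 [354. 186.] 304 [ 0.561 -0.375  0.056]
case 0.94 [182. 326.] 1040 [0.769 0.195 0.018]
flap_bar 0.8 [356. 219.] 3637 [ 0.512 -0.127  0.098]
top (array([ 0.429, -0.078,  1.088]), array([[ 0.128, -0.001, -0.992]]))
tipped_center 0.58 [133. 313.] 1192 [0.41  0.279 0.048]
mate_a_center 0.84 [232. 330.] 608 [0.382 0.08  0.079]
mate_a_center 0.76 [212. 225.] 698 [0.583 0.126 0.077]
mate_a_center 0.67 [251. 202.] 632 [0.624 0.056 0.079]
mate_a_center 0.59 [155. 258.] 727 [0.516 0.226 0.084]
mate_a_center 0.56 [132. 260.] 11023 [0.517 0.304 0.006]
flap 0.68 [355. 265.] 9506 [ 0.514 -0.144  0.097]
pointer_tip 0.69 [370. 193.] 283 [ 0.634 -0.168  0.152]
lens_ring 0.84 [258. 277.] 281 [0.489 0.054 0.01 ]
driver 0.71 [484. 364.] 782 [ 0.329 -0.412  0.021]
post 0.7 [279. 144.] 396 [0.771 0.004 0.007]
jar 0.61 [472. 244.] 775 [ 0.562 -0.381  0.058]
case 0.83 [192. 138.] 821 [0.772 0.186 0.017]
flap_bar 0.97 [355. 265.] 9621 [ 0.514 -0.143  0.097]
1.1 [0.188 0.543 0.227] [-0.     0.166  0.986 -0.   ] 1.0007893831450834
```

View pics/side0.png

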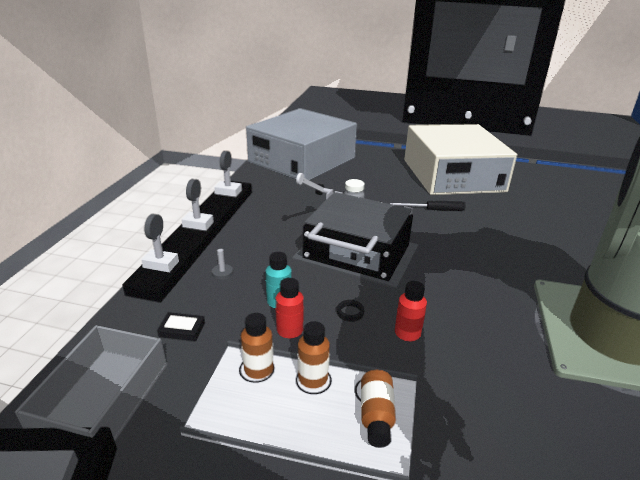

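View pics/top0.png

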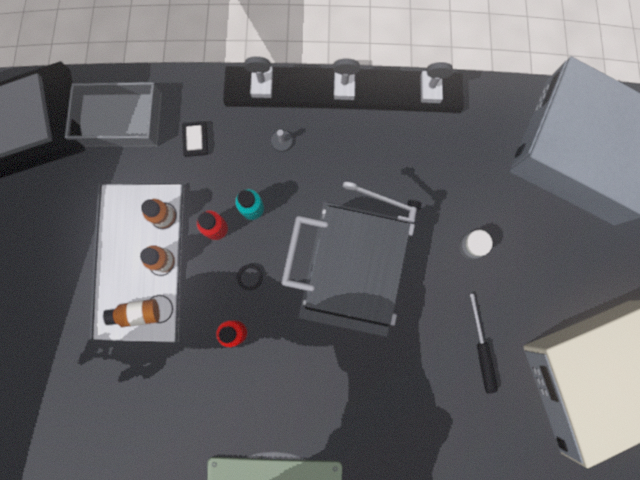

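The views show the tipped amber bottle at top (133,313) and side (376,404), with its foot by the empty ring at top (160,308) and side (366,388). The amber mates stand at side (257,345) and (314,355). The red and turquoise bottles at side (411,312), (289,308) and (278,280) are look-alikes off the tray. The flap bar is at top (292,253) and the pointer disc at top (349,185).

```bash
cat > m.py <<'E'
from h import *
np.set_printoptions(precision=4,suppress=True)
Z={n:np.load(f"{n}0.npz") for n in("side","top")}
# rectified tray plane, 0.5mm/px, x right? rows: x from .62 down to .34 ; cols y from .42 to .14
tiles=[]
for n in("side","top"):
    X,Y=np.meshgrid(np.arange(.66,.34,-.0008),np.arange(.40,.15,-.0008),indexing="ij")
    uv=proj(n,np.c_[X.ravel(),Y.ravel(),np.full(X.size,.006)]).reshape(*X.shape,2).astype(np.float32)
    tiles.append(cv2.remap(Z[n]["im"],uv[...,0],uv[...,1],cv2.INTER_LINEAR)[...,::-1])
cv2.imwrite("pics/rect.png",np.hstack(tiles))
# amber clouds on/above tray by both cams
for n in("side","top"):
    im,d=Z[n]["im"],Z[n]["d"]
    P=cloud(n,np.ones(d.shape,bool),d); v,u=np.nonzero(d>0); c=im[v,u]
    tray=P[(P[:,2]>0)&(P[:,2]<.012)&(P[:,0]>.36)&(P[:,0]<.64)&(P[:,1]>.24)&(P[:,1]<.37)&(c.min(1)>120)]
    print(n,"tray z",np.median(tray[:,2]))
    b=P[(P[:,2]>.016)&(P[:,1]>.19)&(P[:,1]<.38)&(P[:,0]<.46)&(P[:,0]>.33)]
    print("tipped",b.min(0),b.max(0),len(b))
    for s in np.arange(.2,.36,.01):
        q=b[abs(b[:,1]-s)<.005]
        if len(q)>10: 
            k=q[q[:,2]>np.percentile(q[:,2],85)]; print("  y%.3f n%d topz %.4f x@top %.4f xrange %.4f %.4f"%(s,len(q),np.percentile(q[:,2],97),k[:,0].mean(),q[:,0].min(),q[:,0].max()))
    for lo,hi in((.47,.56),(.56,.66)):
        q=P[(P[:,2]>.1)&(P[:,2]<.125)&(P[:,1]>.19)&(P[:,1]<.27)&(P[:,0]>lo)&(P[:,0]<hi)]
        print("mate cap",len(q),q.mean(0) if len(q) else 0,q[:,2].max() if len(q) else 0,q.min(0),q.max(0))
E
python3 m.py
```

```text
side tray z 0.006607847439595083
tipped [0.3546 0.1991 0.016 ] [0.4571 0.38   0.0571] 2488
  y0.200 n90 topz 0.0185 x@top 0.3897 xrange 0.3563 0.4512
  y0.210 n18 topz 0.0199 x@top 0.3832 xrange 0.3576 0.4571
  y0.240 n67 topz 0.0550 x@top 0.4161 xrange 0.3937 0.4407
  y0.250 n160 topz 0.0564 x@top 0.4156 xrange 0.3929 0.4402
  y0.260 n163 topz 0.0560 x@top 0.4130 xrange 0.3902 0.4387
  y0.270 n178 topz 0.0558 x@top 0.4130 xrange 0.3874 0.4370
  y0.280 n180 topz 0.0562 x@top 0.4125 xrange 0.3867 0.4356
  y0.290 n212 topz 0.0554 x@top 0.4102 xrange 0.3856 0.4339
  y0.300 n204 topz 0.0550 x@top 0.4070 xrange 0.3827 0.4321
  y0.310 n264 topz 0.0546 x@top 0.4062 xrange 0.3817 0.4303
  y0.320 n294 topz 0.0514 x@top 0.4076 xrange 0.3861 0.4273
  y0.330 n138 topz 0.0472 x@top 0.3999 xrange 0.3846 0.4175
  y0.340 n370 topz 0.0472 x@top 0.4006 xrange 0.3836 0.4158
  y0.350 n18 topz 0.0400 x@top 0.4091 xrange 0.4041 0.4144
mate cap 366 [0.5175 0.2413 0.1095] 0.11348949086185423 [0.5031 0.2224 0.1001] [0.5337 0.2545 0.1135]
mate cap 340 [0.6068 0.245  0.1094] 0.11368496872043854 [0.5928 0.2254 
[... 339 characters left out ...]
xrange 0.3907 0.4402
  y0.270 n123 topz 0.0562 x@top 0.4129 xrange 0.3904 0.4377
  y0.280 n125 topz 0.0551 x@top 0.4103 xrange 0.3881 0.4353
  y0.290 n122 topz 0.0557 x@top 0.4094 xrange 0.3855 0.4330
  y0.300 n112 topz 0.0562 x@top 0.4089 xrange 0.3853 0.4306
  y0.310 n107 topz 0.0552 x@top 0.4072 xrange 0.3830 0.4304
  y0.320 n61 topz 0.0524 x@top 0.4064 xrange 0.3883 0.4260
  y0.330 n83 topz 0.0470 x@top 0.4034 xrange 0.3859 0.4197
  y0.340 n70 topz 0.0473 x@top 0.4022 xrange 0.3855 0.4174
mate cap 246 [0.5186 0.236  0.11  ] 0.11538151316092049 [0.503  0.2209 0.1001] [0.5349 0.253  0.1154]
mate cap 243 [0.6082 0.2404 0.1097] 0.1159235107279395 [0.5927 0.2256 0.1001] [0.6249 0.2579 0.1159]
```

View pics/rect.png

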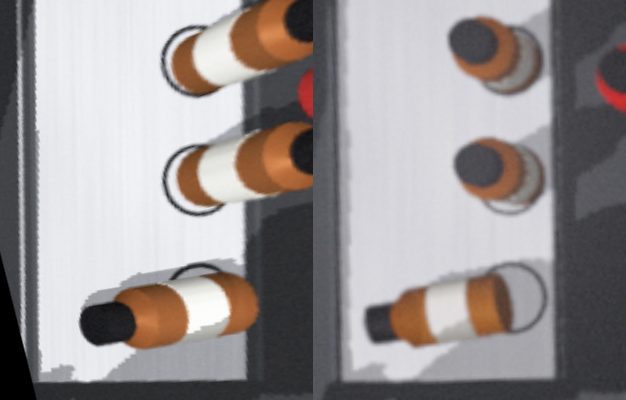

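```bash
cat >> h.py <<'E'
def quat(q): return R.from_quat([q[1],q[2],q[3],q[0]])
def rows(p0,R0,p1,R1,n=None):
    w=(R0.inv()*R1).as_rotvec(); d=R0.inv().apply(np.array(p1)-p0)*1000
    if n is None: n=int(max(1,np.ceil(np.linalg.norm(w)/.16),np.ceil(np.linalg.norm(d)/45)))
    S=sum(R.from_rotvec(w/n*k).as_matrix() for k in range(n)); s=np.linalg.solve(S,d)
    return n,np.round(np.r_[s,w/n*1],[1,1,1,4,4,4]) if 0 else np.r_[np.round(s,1),np.round(w/n,4)]
def goto(p1,R1,n=None):
    s=env.sense(); return rows(np.array(s["eef_pos"]),quat(s["eef_rot"]),p1,R1,n)
def frame(z,y):
    z=np.array(z)/np.linalg.norm(z); y=np.array(y,float); y-=z*(y@z); y/=np.linalg.norm(y); return R.from_matrix(np.c_[np.cross(y,z),y,z])
ax=np.array([-.171,.985,0]); ax/=np.linalg.norm(ax); foot=np.array([.4175,.237,.030])
lat=np.array([ax[1],-ax[0],0]); c=np.sqrt(.5)
Rg=frame(-ax*c+[0,0,-c],lat); G=foot+ax*.056; zg=Rg.as_matrix()[:,2]
Rf=frame(ax*c+[0,0,-c],lat)
E
python3 - <<'E'
from h import *
np.set_printoptions(precision=4,suppress=True)
pre=G-.12*zg; print("pre",pre,"G",G); print(goto(pre,Rg))
im,d=[np.load("top0.npz")[k] for k in("im","d")]; P=cloud("top",np.ones(d.shape,bool),d); v,u=np.nonzero(d>0); col=im[v,u].astype(int)
b=P[(u>278)&(u<330)&(v>210)&(v<295)&(P[:,2]>.08)&(col.min(1)>110)]
print("bar+arms",len(b),np.median(b,0))
ds,ims=[np.load("side0.npz")[k] for k in("d","im")]
Ps=cloud("side",np.ones(ds.shape,bool),ds); vs,us=np.nonzero(ds>0)
bs=Ps[(us>300)&(us<385)&(vs>222)&(vs<256)&(Ps[:,2]>.085)&(ims[vs,us].min(1)>110)]
print("side bar",len(bs),np.median(bs,0))
for nm,q in(("top",P),("side",Ps)):
    # flap plate corners/orientation
    f=q[(q[:,2]>.085)&(q[:,2]<.11)&(q[:,0]>.36)&(q[:,0]<.64)&(q[:,1]<.03)&(q[:,1]>-.26)]
    r=cv2.minAreaRect((f[:,:2]*1000).astype(np.float32)); print(nm,"flap+bar rect",r,"z",np.median(f[:,2]))
    t=q[(q[:,2]>.11)&(q[:,0]>.58)&(q[:,0]<.70)&(q[:,1]<-.05)&(q[:,1]>-.28)]
    print("pointer",len(t),t.min(0),t.max(0)); 
    k=t[t[:,2]>t[:,2].max()-.02]; print(" hi",len(k),k.mean(0))
# enlarged crops
a=cv2.resize(ims[160:275,280:425][...,::-1],None,fx=4,fy=4,interpolation=cv2.INTER_CUBIC)[:460]
e=cv2.resize(im[170:335,270:430][...,::-1],None,fx=3,fy=3,interpolation=cv2.INTER_CUBIC)
cv2.imwrite("pics/lampS.png",a); cv2.imwrite("pics/lampT.png",e)
g=cv2.resize(ims[340:460,330:430][...,::-1],None,fx=4,fy=4,interpolation=cv2.INTER_CUBIC)
W=np.zeros((500,800,3),np.uint8); W[:480,:400]=g[:480]; e2=cv2.resize(e,(400,412)); W[:412,400:]=e2; cv2.imwrite("pics/crop.png",W)
E
```

```text
pre [0.3934 0.3758 0.1149] G [0.4079 0.2922 0.03  ]
(9, array([-25.2   ,   5.5   ,  22.4   ,   0.0464,  -0.0787,   0.112 ]))
bar+arms 735 [ 0.5371 -0.0343  0.0991]
side bar 508 [ 0.5305 -0.0274  0.0997]
top flap+bar rect ((537.1114501953125, -132.0564422607422), (217.59532165527344, 238.0193634033203), 79.15440368652344) z 0.09686923801053715
pointer 273 [ 0.6215 -0.2541  0.1101] [ 0.6486 -0.1159  0.1913]
 hi 80 [ 0.6419 -0.1284  0.1823]
side flap+bar rect ((535.904052734375, -131.380126953125), (222.3828582763672, 237.79856872558594), 79.80699157714844) z 0.09827759290367455
pointer 164 [ 0.6198 -0.2505  0.1103] [ 0.6471 -0.1135  0.19  ]
 hi 68 [ 0.6412 -0.1245  0.18  ]
```

View pics/crop.png

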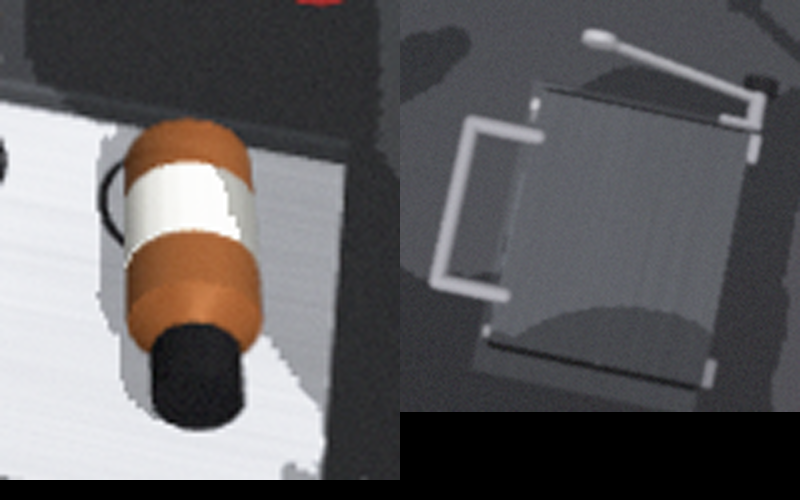

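View pics/lampS.png

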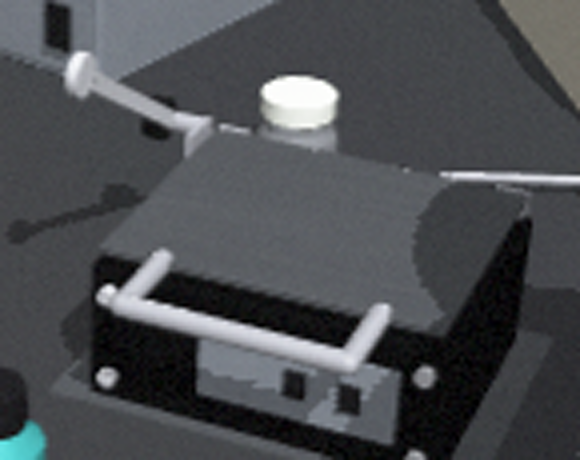

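The crop confirms the amber bottle, with its cap towards +y and its foot on the empty ring. The bar, its two arms and the pointer (disc at crop (78,72)) are clear too. Moving to the pre-grasp pose.

>>> servo_tool(
  plan=[
    [-25.2,5.5,22.4,0.046,-0.079,0.112],
    [-25.2,5.5,22.4,0.046,-0.079,0.112],
    [-25.2,5.5,22.4,0.046,-0.079,0.112],
    [-25.2,5.5,22.4,0.046,-0.079,0.112],
    [-25.2,5.5,22.4,0.046,-0.079,0.112],
    [-25.2,5.5,22.4,0.046,-0.079,0.112],
    [-25.2,5.5,22.4,0.046,-0.079,0.112],
    [-25.2,5.5,22.4,0.046,-0.079,0.112],
    [-25.2,5.5,22.4,0.046,-0.079,0.112],
    [0,0,0,0,0,0],
  ],
  grip=70,
)

```text
time_s: 2.35
eef_pos: [0.3945, 0.3747, 0.1144]
eef_rot: [0.295, 0.596, 0.705, -0.247]
ft_force: [-0.1, 1.1, 0.5]
gripper_width: 0.817
grasp_force: 0.0
```

```bash
python3 - <<'E'
from h import *
np.set_printoptions(precision=4,suppress=True)
s=env.sense(); print(s["eef_pos"],quat(s["eef_rot"]).as_matrix()[:,2],zg,s["joints"],s["gripper_width"])
print(goto(G-.06*zg,Rg)); print(rows(G-.06*zg,Rg,G-.002*zg,Rg))
E
```

```text
[0.3945 0.3747 0.1144] [ 0.1226 -0.6992 -0.7043] [ 0.1209 -0.6967 -0.7071] [-1.2616  1.2034  0.5081  1.1595  0.0791  1.4133 -0.7859] 0.8172460249596094
(2, array([ 0.4   , -0.5   , 29.4   ,  0.0006,  0.002 , -0.0021]))
(2, array([-0.,  0., 29.,  0.,  0.,  0.]))
```

>>> servo_tool(
  plan=[
    [0.4,-0.5,29,0,0.002,-0.002],
    [0.4,-0.5,29,0,0.002,-0.002],
    [0,0,20,0,0,0],
    [0,0,20,0,0,0],
    [0,0,12,0,0,0],
    [0,0,7,0,0,0],
    [0,0,0,0,0,0],
  ],
)

```text
time_s: 3.22
eef_pos: [0.4071, 0.2957, 0.0318]
eef_rot: [0.292, 0.594, 0.709, -0.244]
ft_force: [0.1, 0.5, -0.1]
gripper_width: 0.819
grasp_force: 0.0
```

>>> servo_tool(
  plan=[
    [0,0,0,0,0,0],
    [0,0,0,0,0,0],
    [0,0,0,0,0,0],
    [0,0,0,0,0,0],
    [0,0,0,0,0,0],
    [0,0,0,0,0,0],
  ],
  grip=30,
  squeeze=40,
)

```text
time_s: 3.98
eef_pos: [0.4072, 0.2963, 0.0323]
eef_rot: [0.292, 0.594, 0.709, -0.244]
ft_force: [-1.7, 4.4, 8.0]
gripper_width: 0.531
grasp_force: 39.5
```

```bash
python3 - <<'E'
from h import *
np.set_printoptions(precision=4,suppress=True)
s=env.sense(); p=np.array(s["eef_pos"]);r=quat(s["eef_rot"]); print(p,G-.002*zg,s["gripper_width"]*85.4,s["grasp_force"],s["ft_force"],s["joints"])
lift=p+[0,-.02,.09]
print(goto(lift,r)); print(rows(lift,r,lift,Rf,11))
im,d=env.camera("side"); cv2.imwrite("pics/g.png",cv2.resize(im[300:470,280:500][...,::-1],None,fx=3,fy=3))
E
```

```text
[0.4072 0.2963 0.0323] [0.4077 0.2936 0.0314] 45.373188032649374 39.46430531851493 [-1.6968  4.4368  8.0006] [-1.2148  1.2599  0.4966  1.4273  0.0932  1.0672 -0.8017]
(3, array([-25.8,  -1.1, -16.7,   0. ,   0. ,   0. ]))
(11, array([0.    , 0.    , 0.    , 0.0002, 0.1424, 0.0005]))
```

View pics/g.png

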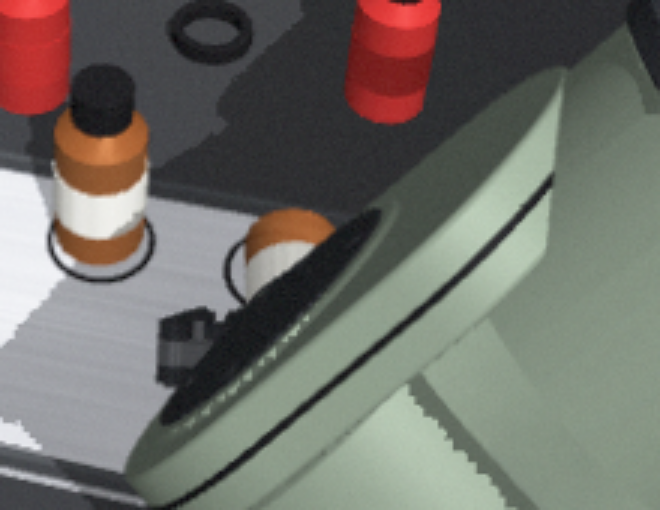

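The bottle is gripped (45 mm opening, 39 N), and both mates still stand. The arm's wide flange shows at crop (380,300), so I am measuring its extent before choosing the final tilt.

```bash
python3 - <<'E'
from h import *
np.set_printoptions(precision=3,suppress=True)
s=env.sense(); p=np.array(s["eef_pos"]);r=quat(s["eef_rot"])
for n in("side","top"):
    im,d=env.camera(n); P=cloud(n,np.ones(d.shape,bool),d); L=r.inv().apply(P-p)*1000
    print(n)
    for a in range(-280,-30,15):
        q=L[(L[:,2]>a)&(L[:,2]<a+15)&(np.hypot(L[:,0],L[:,1])<130)&(P[:,2]>.03)]
        if len(q)>5: print(a,len(q),np.percentile(q,[1,99],axis=0)[:,:2].ravel(),"maxr",np.percentile(np.hypot(q[:,0],q[:,1]),98))
    # red bottles
    m=(im[...,0]>110)&(im[...,1]<60)&(im[...,2]<60); C=cloud(n,m,d)
    for lo,hi in((.33,.45),(.53,.65)):
        k=C[(C[:,0]>lo)&(C[:,0]<hi)&(C[:,1]<.2)&(C[:,1]>.02)&(C[:,2]<.1)]; print("red",len(k),k.min(0) if len(k) else 0,k.max(0) if len(k) else 0)
E
```

```text
side
-280 36 [-68.063   6.993 -27.268  50.018] maxr 68.11161423949353
-205 25 [-40.372  25.975 -25.975  39.305] maxr 47.942207075190595
-115 287 [-13.955  45.455  12.702  66.1  ] maxr 66.24180474204861
-100 46 [-13.097  44.584   1.333  61.949] maxr 61.07651482153458
-85 19 [-13.186  44.592  -9.108  57.462] maxr 58.70330671532736
-70 71 [-14.645  31.992  -2.344  52.734] maxr 53.85959457735293
-55 12 [-13.86   29.709  -7.838  43.612] maxr 44.7752797357699
red 908 [0.356 0.073 0.001] [0.403 0.113 0.086]
red 934 [ 0.563  0.026 -0.001] [0.612 0.16  0.089]
top
-265 155 [-50.516 -44.87  -14.8    26.55 ] maxr 51.00132241887028
-250 465 [-47.769 -44.441  -8.339  43.684] maxr 48.2325657200588
-235 468 [-47.541 -44.448  -8.149  43.385] maxr 48.2571626902396
-220 475 [-49.366 -45.768  -6.457  45.023] maxr 49.58543472841741
-205 405 [-49.381 -46.155  -5.407  46.011] maxr 49.783487027710336
-190 303 [-37.53  -35.192   7.481  34.208] maxr 38.74880399690297
-175 356 [-39.428 -37.015  -3.363  36.372] maxr 40.079307932469035
-160 345 [-39.374 -36.416  -4.896  36.437] maxr 39.789634238296074
-145 277 [-39.616 -36.661  -7.223  34.893] maxr 40.01178272690977
-130 247 [-14.34  -40.377   4.878  39.533] maxr 40.84740868770681
-115 584 [-21.16  -65.587   8.948  64.693] maxr 65.92197089078516
-100 401 [-21.426 -63.834  -1.023  62.832] maxr 64.54727381744227
-85 302 [-20.638 -58.783  12.252  59.692] maxr 60.69349712683887
-70 276 [-17.239 -55.426  10.565  54.822] maxr 56.34582502779875
-55 149 [-15.665 -49.97   25.309  50.19 ] maxr 51.547791467757
-40 277 [-13.673 -34.9    30.092  34.458] maxr 35.62942022098468
red 335 [ 0.35   0.063 -0.006] [0.403 0.125 0.094]
red 313 [0.565 0.11  0.   ] [0.611 0.155 0.097]
```

>>> servo_tool(
  plan=[
    [-12,-0.5,-8,0,0,0],
    [-20,-1,-13,0,0,0],
    [-25,-1,-16,0,0,0],
    [-20,-1,-13,0,0,0],
    [0,0,0,0,0.1,0],
    [0,0,0,0,0.15,0],
    [0,0,0,0,0.15,0],
    [0,0,0,0,0.15,0],
    [0,0,0,0,0.15,0],
    [0,0,0,0,0.15,0],
  ],
  squeeze=60,
)

```text
time_s: 5.38
eef_pos: [0.4071, 0.2756, 0.1225]
eef_rot: [-0.024, 0.642, 0.766, 0.022]
ft_force: [1.7, -0.9, -2.4]
gripper_width: 0.516
grasp_force: 61.2
```

>>> servo_tool(
  plan=[
    [0,0,0,0,0.15,0],
    [0,0,0,0,0.15,0],
    [0,0,0,0,0.15,0],
    [0,0,0,0,0.15,0],
    [0,0,0,0,0.12,0],
    [0,0,0,0,0,0],
    [0,0,0,0,0,0],
  ],
)

```text
time_s: 6.25
eef_pos: [0.4046, 0.2761, 0.1168]
eef_rot: [-0.256, 0.606, 0.724, 0.207]
ft_force: [-0.4, -0.2, -0.6]
gripper_width: 0.518
grasp_force: 61.4
```

```bash
cat > b.py <<'E'
from h import *
np.set_printoptions(precision=4,suppress=True)
s=env.sense(); p=np.array(s["eef_pos"]);r=quat(s["eef_rot"])
print("t",s["time_s"],p,"\n",r.as_matrix(),"\n",Rf.as_matrix(),s["joints"],s["gripper_width"]*85.4,s["grasp_force"],s["ft_force"])
T=[]
for n in("side","top"):
    im,d=env.camera(n); P=cloud(n,np.ones(d.shape,bool),d); v,u=np.nonzero(d>0); col=im[v,u].astype(int)
    m=(np.linalg.norm(P[:,:2]-p[:2],axis=1)<.06)&(abs(P[:,2]-p[2])<.09)
    np.savez(f"{n}1.npz",P=P[m],c=col[m]); amb=m&(col[:,0]>1.7*col[:,2])&(col[:,0]>50)&(P[:,2]>.012)
    A=P[amb]; print(n,len(A),A.min(0),A.max(0))
    for z in np.arange(A[:,2].min(),A[:,2].max(),.012):
        q=A[abs(A[:,2]-z)<.006]; print("  z%.3f"%z,len(q),q.min(0)[:2],q.max(0)[:2])
    w=proj(n,[p])[0].astype(int); x0=max(0,min(640-180,w[0]-90)); y0=max(0,min(480-180,w[1]-90))
    T.append(cv2.resize(im[y0:y0+180,x0:x0+180][...,::-1],(400,400)))
import sys; cv2.imwrite(f"pics/{sys.argv[1]}.png",np.hstack(T))
E
python3 b.py up
```

```text
t 6.25 [0.4046 0.2761 0.1168] 
 [[-0.1354  0.9834 -0.1207]
 [ 0.7714  0.181   0.6101]
 [ 0.6218 -0.0105 -0.7831]] 
 [[-0.1209  0.9853 -0.1209]
 [ 0.6967  0.171   0.6967]
 [ 0.7071  0.     -0.7071]] [ 0.156   0.9803 -0.7811  2.0801 -0.2615  0.1573  0.1174] 44.237019358204265 61.35158132696233 [-0.4308 -0.1622 -0.6451]
side 1069 [0.3686 0.2175 0.0572] [0.4268 0.305  0.1879]
  z0.057 49 [0.3871 0.2852] [0.4245 0.2979]
  z0.069 169 [0.382  0.2808] [0.4268 0.299 ]
  z0.081 34 [0.3834 0.2848] [0.4258 0.2997]Traceback (most recent call last):
  File "b.py", line 12, in <module>
    q=A[abs(A[:,2]-z)<.006]; print("  z%.3f"%z,len(q),q.min(0)[:2],q.max(0)[:2])
                                                      ~~~~~^^^
    return umr_minimum(a, axis, None, out, keepdims, initial, where)
ValueError: zero-size array to reduction operation minimum which has no identity
```

```bash
sed -i 's/q=A\[abs(A\[:,2\]-z)<.006\];/q=A[abs(A[:,2]-z)<.006]\n        if len(q)<8: continue\n       /' b.py; python3 - <<'E'
from h import *
print(goto([.4071,.275,.122],Rf,8))
E
```

```text
(8, array([ 2.00e-01,  3.00e-01, -6.00e-01, -1.90e-03,  1.43e-02,  2.00e-04]))
```

>>> servo_tool(
  plan=[
    [0.2,0.3,-0.6,-0.002,0.0145,0],
    [0.2,0.3,-0.6,-0.002,0.0145,0],
    [0.2,0.3,-0.6,-0.002,0.0145,0],
    [0.2,0.3,-0.6,-0.002,0.0145,0],
    [0.2,0.3,-0.6,-0.002,0.0145,0],
    [0.2,0.3,-0.6,-0.002,0.0145,0],
    [0.2,0.3,-0.6,-0.002,0.0145,0],
    [0.2,0.3,-0.6,-0.002,0.0145,0],
    [0,0,0,0,0,0],
  ],
)

```text
time_s: 7.42
eef_pos: [0.4076, 0.274, 0.1209]
eef_rot: [-0.294, 0.595, 0.706, 0.248]
ft_force: [-1.0, -0.2, -1.0]
gripper_width: 0.508
grasp_force: 61.4
```

```bash
python3 b.py up
```

```text
t 7.425 [0.4076 0.274  0.1209] 
 [[-0.119   0.9857 -0.1196]
 [ 0.6937  0.1687  0.7002]
 [ 0.7104  0.0004 -0.7038]] 
 [[-0.1209  0.9853 -0.1209]
 [ 0.6967  0.171   0.6967]
 [ 0.7071  0.     -0.7071]] [ 0.2737  1.0694 -0.8977  2.0919 -0.2431  0.1332  0.169 ] 43.37969695141349 61.3997413629113 [-1.0049 -0.1539 -0.9843]
side 1161 [0.3668 0.2162 0.0643] [0.4295 0.303  0.1782]
  z0.064 72 [0.3852 0.2883] [0.4271 0.303 ]
  z0.076 205 [0.3841 0.2853] [0.4288 0.3025]
  z0.088 35 [0.3843 0.2863] [0.4269 0.3012]
  z0.112 11 [0.3916 0.2921] [0.4226 0.2988]
  z0.124 220 [0.3822 0.2786] [0.429  0.3011]
  z0.136 388 [0.382  0.2532] [0.4295 0.3015]
  z0.148 217 [0.3877 0.2219] [0.4259 0.297 ]
  z0.160 8 [0.3668 0.2162] [0.3969 0.2801]
top 277 [0.3855 0.2527 0.1172] [0.4302 0.2868 0.1704]
  z0.129 48 [0.3895 0.2527] [0.4285 0.2702]
  z0.141 195 [0.3855 0.2528] [0.4302 0.2868]
  z0.153 16 [0.3914 0.2605] [0.4228 0.2718]
  z0.165 12 [0.3916 0.2661] [0.4228 0.2789]
```

View pics/up.png

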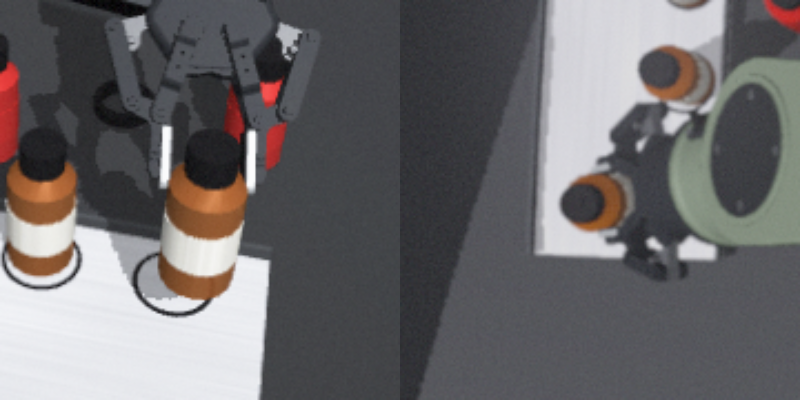

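The picture shows the bottle held upright with its foot just off the ring, clear of both neighbours. Next I move it over the ring and down.

```bash
python3 - <<'E'
from h import *
a=np.array([.4225,.237,.095]); print(goto(a,Rf,5)); b=np.array([.4225,.237,.068]); print(rows(a,Rf,b,Rf,4))
E
```

```text
(5, array([-9.2e+00,  1.7e+00, -1.9e+00,  4.0e-04, -8.0e-04, -1.0e-04]))
(4, array([-4.8,  0. ,  4.8,  0. ,  0. ,  0. ]))
```

>>> servo_tool(
  plan=[
    [-9.2,1.7,-1.9,0,-0.001,0],
    [-9.2,1.7,-1.9,0,-0.001,0],
    [-9.2,1.7,-1.9,0,-0.001,0],
    [-9.2,1.7,-1.9,0,-0.001,0],
    [-9.2,1.7,-1.9,0,-0.001,0],
    [0,0,0,0,0,0],
    [0,0,0,0,0,0],
  ],
)

```text
time_s: 8.4
eef_pos: [0.4225, 0.2373, 0.0954]
eef_rot: [-0.292, 0.595, 0.707, 0.247]
ft_force: [0.1, 0.2, -1.6]
gripper_width: 0.513
grasp_force: 61.5
```

```bash
python3 - <<'E'
from h import *
s=env.sense(); print(s["eef_pos"],s["joints"],quat(s["eef_rot"]).as_matrix()[:,2],s["ft_force"])
print(goto([.4225,.237,.068],Rf,5))
E
```

```text
[0.42246842 0.23727508 0.09537524] [ 0.33715102  1.11611388 -0.85949546  2.0546613  -0.19409676  0.18734803
  0.21788436] [-0.11924492  0.69652929 -0.70755042] [ 0.10305365  0.18163923 -1.5523678 ]
(5, array([-3.9e+00, -0.0e+00,  3.8e+00,  3.0e-04,  1.0e-04, -1.0e-04]))
```

>>> servo_tool(
  plan=[
    [-3.9,0,3.8,0,0,0],
    [-3.9,0,3.8,0,0,0],
    [-3.9,0,3.8,0,0,0],
    [-3.9,0,3.8,0,0,0],
    [-3.9,0,3.8,0,0,0],
    [0,0,0,0,0,0],
    [0,0,0,0,0,0],
  ],
)

```text
time_s: 9.28
eef_pos: [0.4227, 0.2367, 0.0681]
eef_rot: [-0.292, 0.595, 0.707, 0.247]
ft_force: [-0.0, -0.5, -1.3]
gripper_width: 0.512
grasp_force: 61.4
```

```bash
python3 b.py dn
```

```text
t 9.275 [0.4227 0.2367 0.0681] 
 [[-0.1204  0.9856 -0.119 ]
 [ 0.6974  0.1693  0.6964]
 [ 0.7065  0.0008 -0.7077]] 
 [[-0.1209  0.9853 -0.1209]
 [ 0.6967  0.171   0.6967]
 [ 0.7071  0.     -0.7071]] [ 0.3305  1.1727 -0.8407  2.0526 -0.1737  0.1473  0.2392] 43.73284186564375 61.448694919090485 [-0.0466 -0.4752 -1.263 ]
side 937 [0.3782 0.1923 0.0128] [0.4444 0.2654 0.13  ]
  z0.013 69 [0.3999 0.2494] [0.4431 0.265 ]
  z0.025 168 [0.3983 0.2442] [0.4444 0.2654]
  z0.037 13 [0.4024 0.2513] [0.4424 0.2644]
  z0.061 30 [0.3983 0.2437] [0.4367 0.2628]
  z0.073 180 [0.3973 0.217 ] [0.4435 0.2635]
  z0.085 346 [0.3972 0.2248] [0.444  0.2635]
  z0.097 124 [0.4041 0.2341] [0.4389 0.2592]
top 219 [0.4019 0.2156 0.0705] [0.4437 0.25   0.1172]
  z0.070 11 [0.4065 0.2156] [0.4311 0.222 ]
  z0.082 117 [0.4019 0.2156] [0.4437 0.2472]
  z0.094 79 [0.4023 0.2193] [0.4434 0.25  ]
```

View pics/dn.png

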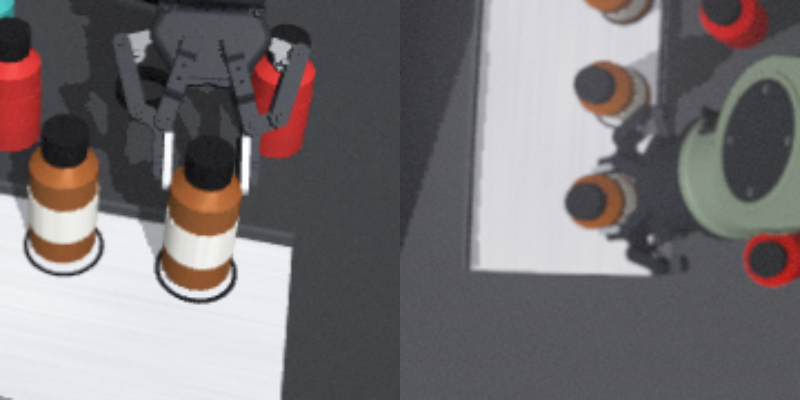

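The bottle stands over the ring, axis about (0.421, 0.241). I lower it until contact.

>>> servo_tool(
  plan=[
    [-0.7,0,0.7,0,0,0],
    [-0.7,0,0.7,0,0,0],
    [0,0,0,0,0,0],
  ],
)

```text
time_s: 9.75
eef_pos: [0.4226, 0.2367, 0.0659]
eef_rot: [-0.292, 0.595, 0.707, 0.247]
ft_force: [-0.8, 0.3, -1.1]
gripper_width: 0.512
grasp_force: 61.4
```

>>> servo_tool(
  plan=[
    [-0.7,0,0.7,0,0,0],
    [0,0,0,0,0,0],
  ],
)

```text
time_s: 10.0
eef_pos: [0.4226, 0.2367, 0.0649]
eef_rot: [-0.292, 0.595, 0.707, 0.247]
ft_force: [-0.1, -0.0, -2.4]
gripper_width: 0.514
grasp_force: 61.4
```

>>> servo_tool(
  plan=[
    [-0.7,0,0.7,0,0,0],
    [0,0,0,0,0,0],
  ],
)

```text
time_s: 10.25
eef_pos: [0.4227, 0.2367, 0.064]
eef_rot: [-0.292, 0.595, 0.707, 0.247]
ft_force: [0.7, -0.5, -1.7]
gripper_width: 0.514
grasp_force: 61.5
```

>>> servo_tool(
  plan=[
    [-0.7,0,0.7,0,0,0],
    [0,0,0,0,0,0],
  ],
)

```text
time_s: 10.5
eef_pos: [0.4226, 0.2373, 0.0637]
eef_rot: [-0.292, 0.595, 0.707, 0.247]
ft_force: [-0.3, 1.3, 8.5]
gripper_width: 0.511
grasp_force: 62.0
```

>>> servo_tool(
  plan=[
    [0,0,0,0,0,0],
    [0,0,0,0,0,0],
    [0,0,0,0,0,0],
    [0,0,0,0,0,0],
    [0,0,0,0,0,0],
  ],
  grip=64,
)

```text
time_s: 11.12
eef_pos: [0.4226, 0.2367, 0.063]
eef_rot: [-0.292, 0.595, 0.707, 0.247]
ft_force: [0.7, 0.7, -0.4]
gripper_width: 0.753
grasp_force: 0.0
```

>>> servo_tool(
  plan=[
    [0,0,-6,0,0,0],
    [0,0,-12,0,0,0],
    [0,0,-20,0,0,0],
    [0,0,-25,0,0,0],
    [0,0,-25,0,0,0],
    [0,0,-25,0,0,0],
    [0,0,-25,0,0,0],
    [0,0,0,0,0,0],
  ],
)

```text
time_s: 12.12
eef_pos: [0.4398, 0.1392, 0.1616]
eef_rot: [-0.291, 0.596, 0.706, 0.247]
ft_force: [0.5, 1.2, 0.3]
gripper_width: 0.747
grasp_force: 0.0
```

```bash
cat > bar.py <<'E'
from h import *
from scipy.optimize import least_squares
np.set_printoptions(precision=4,suppress=True)
s=env.sense(); print(s["time_s"],s["eef_pos"],s["joints"],s["ft_force"])
T=[]
for n in("side","top"):
    im,d=env.camera(n)
    P=cloud(n,np.ones(d.shape,bool),d); v,u=np.nonzero(d>0); col=im[v,u].astype(int)
    amb=(col[:,0]>1.7*col[:,2])&(col[:,0]>50)&(P[:,2]>.012)&(P[:,2]<.09)&(P[:,1]>.2)&(P[:,1]<.3)&(col[:,1]>40)
    for lo,hi in((.38,.47),(.48,.56),(.57,.66)):
        A=P[amb&(P[:,0]>lo)&(P[:,0]<hi)]
        if len(A)<40: print("few",len(A)); continue
        f=least_squares(lambda q:np.hypot(A[:,0]-q[0]-q[2]*(A[:,2]-.0425),A[:,1]-q[1]-q[3]*(A[:,2]-.0425))-.024,[A[:,0].mean(),A[:,1].mean()-.01*(n=="side"),0,0],loss="soft_l1",f_scale=.002)
        print(n,"bottle",len(A),f.x,f.cost)
    # flap plate extents & bar in lamp frame
    w=P[(P[:,2]>.085)&(P[:,2]<.107)&(P[:,0]>.40)&(P[:,0]<.66)&(P[:,1]<.02)&(P[:,1]>-.25)]
    T.append(w)
    # lamp yaw by bar front edge: for x bins, max y
    xs=np.arange(.48,.585,.01); 
    e=np.array([(x,np.median(np.sort(w[abs(w[:,0]-x)<.005][:,1])[-6:])) for x in xs if (abs(w[:,0]-x)<.005).sum()>10]); print("bar edge fit",np.polyfit(e[:,0],e[:,1],1),e[:,1])
    np.savez(f"{n}2.npz",im=im,d=d)
E
python3 bar.py
```

```text
12.125 [0.4398 0.1392 0.1616] [ 0.5516  0.9845 -0.8774  1.9583 -0.1696  0.5151  0.2512] [0.4674 1.1635 0.3127]
side bottle 835 [ 0.4221  0.2386  0.0052 -0.0457] 0.0015932760506566191
side bottle 774 [ 0.5188  0.2363  0.0062 -0.0355] 0.0016065076322324338
side bottle 749 [ 0.6086  0.2399  0.0299 -0.036 ] 0.0016349429314603573
bar edge fit [-0.1945  0.0838] [-0.0095 -0.0108 -0.0159 -0.0175 -0.0194 -0.0216 -0.0236 -0.0257 -0.0263
 -0.0287]
top bottle 196 [ 0.4248  0.2233 -0.0513  0.5548] 0.00038789148411078994
top bottle 178 [0.5133 0.2134 0.1867 0.7138] 0.00036855629935999385
top bottle 181 [0.6071 0.2197 0.1175 0.6557] 0.00037408272454152056
bar edge fit [ 2.2186 -1.362 ] [-0.2187 -0.2076 -0.1907 -0.1749 -0.1589 -0.109  -0.0866 -0.0762]
```

The bottle stands upright at (0.422, 0.239), and both mates are unmoved. Now the bar, hinge and pointer geometry, from the first unobstructed images.

```bash
cat > lamp.py <<'E'
from h import *
np.set_printoptions(precision=4,suppress=True)
yaw=-10.8*np.pi/180; e=np.array([np.cos(yaw),np.sin(yaw),0]); hh=np.array([-np.sin(yaw),np.cos(yaw),0])
O=np.array([.54,-.03,0])
for n in("top","side"):
    Z=np.load(f"{n}0.npz"); im,d=Z["im"],Z["d"]; P=cloud(n,np.ones(d.shape,bool),d)-O; v,u=np.nonzero(d>0)
    L=np.c_[P@e,P@hh,P[:,2]]*1000
    w=L[(L[:,2]>82)&(L[:,2]<106)&(abs(L[:,0])<110)&(abs(L[:,1])<60)]
    print(n)
    for a in range(-60,60,12):
        q=w[abs(w[:,0]-a)<6]; f=q[q[:,1]>-12]
        print("  e%d"%a,len(q),"h",np.percentile(q[:,1],[1,99]) if len(q) else "","bar h",np.percentile(f[:,1],[5,95]) if len(f)>4 else "","z95",np.percentile(f[:,2],95) if len(f)>4 else "")
    q=w[(w[:,1]>-10)]; print(" bar e extent",np.percentile(q[:,0],[.5,99.5]))
    f=L[(L[:,2]>85)&(L[:,2]<106)&(abs(L[:,0])<130)&(L[:,1]<-50)&(L[:,1]>-260)]; print(" plate e",np.percentile(f[:,0],[.5,99.5])," h",np.percentile(f[:,1],[.5,99.5]),"z",np.median(f[:,2]))
    t=L[(L[:,2]>107)&(L[:,2]<220)&(L[:,0]>85)&(L[:,0]<170)&(L[:,1]<-30)&(L[:,1]>-260)]
    print(" pointer e",np.percentile(t[:,0],[1,99]))
    for b in range(-240,-60,15):
        q=t[abs(t[:,1]-b)<7.5]
        if len(q)>3: print("   h%d"%b,len(q),"z med/max",np.median(q[:,2]),q[:,2].max(),"e",np.median(q[:,0]))
    k=t[t[:,1]>t[:,1].max()-24]; print(" disc",len(k),k.min(0),k.max(0),k.mean(0))
E
python3 lamp.py
```

```text
top
  e-60 207 h [-58.9298   7.0391] bar h [-10.5625   6.6656] z95 103.3435843254579
  e-48 104 h [-59.7939   7.5922] bar h [-3.2289  7.407 ] z95 102.89067505878324
  e-36 102 h [-59.2822   7.2253] bar h [-3.1351  6.7685] z95 102.01519377527019
  e-24 104 h [-59.7517   7.4968] bar h [-3.6637  7.3516] z95 102.3325209844321
  e-12 100 h [-59.6203   7.1675] bar h [-3.2961  6.9666] z95 102.50700391936125
  e0 102 h [-59.4891   7.3772] bar h [-3.1406  7.0025] z95 102.48892448194779
  e12 105 h [-59.6954   7.6332] bar h [-3.5606  7.0496] z95 102.6743348398546
  e24 100 h [-59.4195   7.3986] bar h [-3.0095  7.026 ] z95 101.25189830518222
  e36 101 h [-59.2852   7.885 ] bar h [-3.7479  7.4125] z95 103.19501451390246
  e48 141 h [-59.6701   7.1242] bar h [-9.5949  6.7498] z95 102.45550498459762
 bar e extent [-68.367   61.5456]
 plate e [-98.3754 122.3523]  h [-206.9284  -50.8221] z 96.72368042220947
 pointer e [115.959  131.8473]
   h-210 8 z med/max 107.91118935974924 110.52753508848012 e 129.95596366759338
   h-195 10 z med/max 108.31593417971146 111.09180917312567 e 126.53674887059793
   
[... 1763 characters left out ...]
20466 115.22081268340727 e 117.21196418191415
   h-165 14 z med/max 120.0919286422014 130.4882035621133 e 116.85558755823635
   h-150 13 z med/max 129.7112697920963 137.00307575484283 e 116.60895704486414
   h-135 15 z med/max 139.18055592721572 146.7108025454308 e 116.81548679338171
   h-120 16 z med/max 148.94670093148562 156.00782294663406 e 117.11249894004698
   h-105 16 z med/max 158.5878329826453 166.0471328188548 e 117.06893991981303
   h-90 21 z med/max 170.81396321818366 184.23188242202997 e 116.31020255369438
   h-75 43 z med/max 181.33099943081527 190.00967848915369 e 116.05603962171861
 disc 69 [114.2066 -84.8584 165.6426] [121.802  -63.0514 190.0097] [117.1105 -72.6114 179.2271]
```

The pointer angle comes out at about 0.58 rad: the rod slope gives 0.577 and the disc 0.589, and the tip lies 153 mm from the hinge, against 150 mm in the text. The bar's middle is at about (0.536, -0.027, 0.0955), in agreement with the 95 mm given.

```bash
cat >> h.py <<'E'
yaw=-10.8*np.pi/180; e=np.array([np.cos(yaw),np.sin(yaw),0]); hh=np.array([-np.sin(yaw),np.cos(yaw),0])
B=np.array([.54,-.03,.0955])-.004*e+.002*hh; H=B-.205*hh
def Rb(t): return frame(-np.array([0,0,1])*np.cos(t)+hh*np.sin(t),hh*np.cos(t)+np.array([0,0,1])*np.sin(t))
def pb(t,back=0):
    b=H+.205*(hh*np.cos(t)+np.array([0,0,1])*np.sin(t)); return b+(.002-back)*Rb(t).as_matrix()[:,2]
E
python3 - <<'E'
from h import *
print(B,pb(0,.1)); print(goto(pb(0,.1),Rb(0)))
E
```

```text
[ 0.53644561 -0.0272859   0.0955    ] [ 0.53644561 -0.0272859   0.1935    ]
(9, array([-19.2   ,  -3.4   , -13.4   ,   0.0528,  -0.0759,  -0.1273]))
```

>>> servo_tool(
  plan=[
    [-19.2,-3.4,-13.4,0.053,-0.076,-0.127],
    [-19.2,-3.4,-13.4,0.053,-0.076,-0.127],
    [-19.2,-3.4,-13.4,0.053,-0.076,-0.127],
    [-19.2,-3.4,-13.4,0.053,-0.076,-0.127],
    [-19.2,-3.4,-13.4,0.053,-0.076,-0.127],
    [-19.2,-3.4,-13.4,0.053,-0.076,-0.127],
    [-19.2,-3.4,-13.4,0.053,-0.076,-0.127],
    [-19.2,-3.4,-13.4,0.053,-0.076,-0.127],
    [-19.2,-3.4,-13.4,0.053,-0.076,-0.127],
    [0,0,0,0,0,0],
  ],
  grip=40,
)

```text
time_s: 13.48
eef_pos: [0.5369, -0.0258, 0.1934]
eef_rot: [-0.001, 0.094, 0.996, -0.001]
ft_force: [-1.0, 0.9, -0.3]
gripper_width: 0.47
grasp_force: 0.0
```

```bash
python3 - <<'E'
from h import *
s=env.sense(); print(s["eef_pos"],s["joints"],quat(s["eef_rot"]).as_matrix().round(3).tolist(),s["gripper_width"]*85.4)
print(goto(pb(0,.06),Rb(0),3)); print(goto(pb(0,.1),Rb(0),3))
E
```

```text
[ 0.53691138 -0.02579342  0.19341774] [ 0.35896399  0.77384033 -0.72418293  1.65584279  0.60599053  0.9514098
  0.79366749] [[-0.982, 0.187, -0.002], [0.187, 0.982, -0.001], [0.002, -0.002, -1.0]] 40.111615630147064
(3, array([ 0.00e+00, -5.00e-01,  1.33e+01, -5.00e-04, -5.00e-04,  0.00e+00]))
(3, array([ 0.1   , -0.5   , -0.    , -0.0005, -0.0005,  0.    ]))
```

>>> servo_tool(
  plan=[
    [0,-0.5,15,0,0,0],
    [0,-0.5,20,0,0,0],
    [0,-0.5,20,0,0,0],
    [0,0,20,0,0,0],
    [0,0,15,0,0,0],
    [0,0,10,0,0,0],
    [0,0,0,0,0,0],
  ],
)

```text
time_s: 14.35
eef_pos: [0.5361, -0.0288, 0.0928]
eef_rot: [-0.002, 0.095, 0.995, -0.001]
ft_force: [0.3, 0.2, 0.4]
gripper_width: 0.473
grasp_force: 0.0
```

>>> servo_tool(
  plan=[
    [0,0,0,0,0,0],
    [0,0,0,0,0,0],
    [0,0,0,0,0,0],
    [0,0,0,0,0,0],
    [0,0,0,0,0,0],
    [0,0,0,0,0,0],
    [0,0,0,0,0,0],
  ],
  grip=5,
  squeeze=60,
)

```text
time_s: 15.22
eef_pos: [0.5373, -0.0269, 0.0948]
eef_rot: [0.0, 0.094, 0.996, 0.0]
ft_force: [-2.4, 9.8, 16.0]
gripper_width: 0.062
grasp_force: 19.9
```

```bash
python3 - <<'E'
from h import *
s=env.sense(); p=np.array(s["eef_pos"]); print(p,pb(0),s["gripper_width"]*85.4,s["grasp_force"],s["ft_force"])
n=8; print(rows(pb(0),Rb(0),pb(.58),Rb(.58),n)); print(rows(pb(0),Rb(0),pb(.01),Rb(.01),1))
E
```

```text
[ 0.53733826 -0.02691376  0.09482753] [ 0.53644561 -0.0272859   0.0935    ] 5.320693797937965 19.870052933692932 [-2.42468153  9.84543659 16.02259026]
(8, array([  0.    ,  -0.4   , -14.9   ,  -0.0725,   0.    ,  -0.    ]))
(1, array([-0.  ,  0.  , -2.1 , -0.01,  0.  ,  0.  ]))
```

>>> servo_tool(
  plan=[
    [0,0,0,0,0,0],
    [0,0,0,0,0,0],
    [0,0,0,0,0,0],
  ],
  grip=0,
  squeeze=60,
)

```text
time_s: 15.6
eef_pos: [0.5377, -0.028, 0.096]
eef_rot: [0.001, 0.095, 0.995, -0.001]
ft_force: [-6.6, 2.0, 42.9]
gripper_width: 0.001
grasp_force: 21.2
```

>>> servo_tool(
  plan=[
    [0,0,-5,-0.024,0,0],
    [0,0,-8,-0.039,0,0],
    [0,-0.2,-10,-0.049,0,0],
    [0,0,0,0,0,0],
  ],
)

```text
time_s: 16.1
eef_pos: [0.5365, -0.0309, 0.1168]
eef_rot: [0.005, 0.096, 0.994, 0.055]
ft_force: [0.1, 0.6, -0.8]
gripper_width: -0.002
grasp_force: 0.0
```

```bash
python3 - <<'E'
from h import *
s=env.sense(); print(s["eef_pos"],pb(.112),s["gripper_width"]*85.4,s["grasp_force"],s["ft_force"])
T=[]
for n in("side","top"):
    im,d=env.camera(n); np.savez(f"{n}3.npz",im=im,d=d)
    w=proj(n,[B])[0].astype(int); T.append(cv2.resize(im[w[1]-70:w[1]+60,w[0]-65:w[0]+65][...,::-1],(400,400),interpolation=cv2.INTER_CUBIC))
cv2.imwrite("pics/lift.png",np.hstack(T))
E
```

```text
[ 0.53646465 -0.03089746  0.11682139] [ 0.53624682 -0.02832799  0.11642456] -0.136063793774313 0.0 [ 0.1312047   0.62295375 -0.82730032]
```

View pics/lift.png

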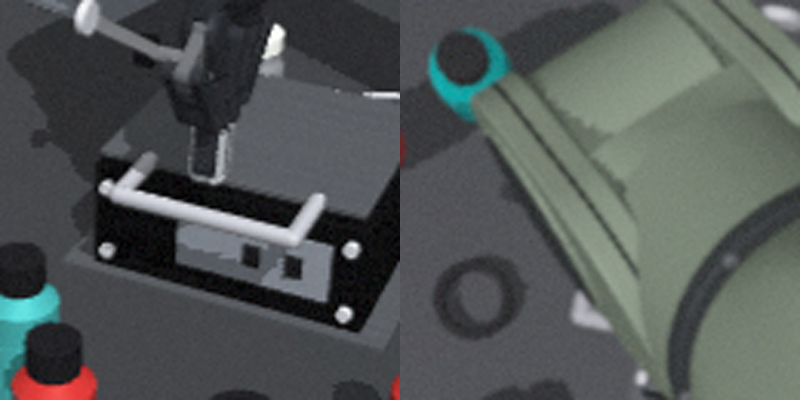

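The bar slipped out downwards: the fingers are shut above and behind it at crop (208,175), and the flap is shut and undamaged. I check where the fingertips actually stand against the bar.

```bash
python3 - <<'E'
from h import *
np.set_printoptions(precision=1,suppress=True)
s=env.sense(); p=np.array(s["eef_pos"]); r=quat(s["eef_rot"]); z=r.as_matrix()[:,2]
w=proj("side",[B])[0].astype(int)
f=lambda X:(proj("side",X)-[w[0]-65,w[1]-70])*400/130
for k in(0,.01,.017): print(k,f([p+k*z])[0])
for t in (-.06,0,.06):
  for dz in(.0895,.0955): q=B+t*e; q[2]=dz; print("bar",t,dz,f([q])[0])
Z=np.load("side3.npz"); d=Z["d"]; P=cloud("side",np.ones(d.shape,bool),d)
L=r.inv().apply(P-p)*1000; m=(abs(L[:,0])<14)&(abs(L[:,1])<30)&(L[:,2]>-40)&(L[:,2]<40)
for a in range(-40,40,6):
    q=L[m&(abs(L[:,2]-a)<3)]
    if len(q): print(a,len(q),np.percentile(q,[2,98],axis=0)[:,:2].ravel())
D=P-B; Lb=np.c_[D@e,D@hh,D[:,2]]*1000; q=Lb[(abs(Lb[:,0])<50)&(abs(Lb[:,1])<12)&(abs(Lb[:,2])<12)]
for a in range(-45,50,15):
    k=q[abs(q[:,0]-a)<7]; print("bar e",a,len(k),np.percentile(k[:,1:],[5,95],axis=0).ravel() if len(k) else "")
E
```

```text
0 [203.9 186.1]
0.01 [202.6 200.2]
0.017 [201.7 210.1]
bar -0.06 0.0895 [289.3 246.7]
bar -0.06 0.0955 [290.  238.7]
bar 0 0.0895 [201.  223.7]
bar 0 0.0955 [201.4 215.8]
bar 0.06 0.0895 [116.4 201.8]
bar 0.06 0.0955 [116.5 193.9]
-40 18 [-11.1  -7.4  11.6  12.2]
-34 39 [-9.9 -4.  11.8 12.6]
-28 39 [-9.5 -7.5 11.7 12.7]
-22 38 [-7.5 -8.  12.1 13.9]
-16 32 [-10.1  -3.8  11.5  13.8]
-10 24 [-9.2 -4.2 11.   9.6]
-4 7 [-5.4  2.7  8.1  6.4]
14 35 [-12.9  -2.2  13.1   7.6]
20 40 [-12.9   0.3  13.3   9.3]
26 7 [-11.4   3.1   2.5   5.6]
bar e -45 36 [-2.1 -1.9  6.5  6.4]
bar e -30 46 [-3.  -3.   6.9  6.4]
bar e -15 43 [-1.  -2.6  7.5  6.8]
bar e 0 42 [-1.7 -2.5  7.1  6.3]
bar e 15 42 [-1.1 -2.6  7.4  7. ]
bar e 30 39 [-0.1 -2.8  7.   6.5]
bar e 45 34 [-0.3 -2.3  6.6  6.9]
```

The closed fingertips really end at about the TCP (depth and image agree), not 17 mm ahead of it, so the pads only wedged on the top of the bar. I go up, open, and come down about 14 mm deeper.

```bash
sed -i 's/b+(.002-back)/b+(.014-back)/' h.py; python3 - <<'E'
from h import *
print(pb(0,.06),goto(pb(0,.06),Rb(0),4)); print(rows(pb(0),Rb(0),pb(.58),Rb(.58),8))
E
```

```text
[ 0.53644561 -0.0272859   0.1415    ] (4, array([ 1.00e-01,  1.10e+00, -6.30e+00,  2.72e-02, -4.00e-04, -5.00e-04]))
(8, array([  0.    ,   0.5   , -14.9   ,  -0.0725,   0.    ,  -0.    ]))
```

>>> servo_tool(
  plan=[
    [0,1.1,-6.3,0.027,0,0],
    [0,1.1,-6.3,0.027,0,0],
    [0,1.1,-6.3,0.027,0,0],
    [0,1.1,-6.3,0.027,0,0],
    [0,0,0,0,0,0],
    [0,0,0,0,0,0],
    [0,0,0,0,0,0],
  ],
  grip=42,
)

```text
time_s: 17.08
eef_pos: [0.5367, -0.0276, 0.1415]
eef_rot: [-0.001, 0.095, 0.995, 0.001]
ft_force: [0.3, -0.1, -0.2]
gripper_width: 0.491
grasp_force: 0.0
```

>>> servo_tool(
  plan=[
    [0,0,12,0,0,0],
    [0,0,12,0,0,0],
    [0,0,12,0,0,0],
    [0,0,12,0,0,0],
    [0,0,7,0,0,0],
    [0,0,5,0,0,0],
    [0,0,0,0,0,0],
  ],
)

```text
time_s: 17.95
eef_pos: [0.5367, -0.0271, 0.0817]
eef_rot: [-0.001, 0.095, 0.995, 0.001]
ft_force: [-0.8, 0.2, 0.5]
gripper_width: 0.492
grasp_force: 0.0
```

>>> servo_tool(
  plan=[
    [0,0,0,0,0,0],
    [0,0,0,0,0,0],
    [0,0,0,0,0,0],
    [0,0,0,0,0,0],
    [0,0,0,0,0,0],
    [0,0,0,0,0,0],
  ],
  grip=0,
  squeeze=40,
)

```text
time_s: 18.7
eef_pos: [0.537, -0.0266, 0.0822]
eef_rot: [-0.0, 0.095, 0.995, 0.001]
ft_force: [-0.5, 4.2, 5.8]
gripper_width: 0.126
grasp_force: 39.2
```

The reading is 10.8 mm at 39 N, so the 12 mm bar is held. I lift along the arc, turning with the flap.

>>> servo_tool(
  plan=[
    [0,0.2,-7,-0.035,0,0],
    [0,0.4,-12,-0.058,0,0],
    [0,0.5,-15,-0.073,0,0],
    [0,0.5,-15,-0.073,0,0],
    [0,0.5,-15,-0.073,0,0],
    [0,0,0,0,0,0],
  ],
  squeeze=60,
)

```text
time_s: 19.45
eef_pos: [0.5359, -0.0327, 0.1467]
eef_rot: [0.015, 0.095, 0.983, 0.158]
ft_force: [2.0, 8.1, 1.3]
gripper_width: 0.108
grasp_force: 59.9
```

```bash
python3 - <<'E'
from h import *
s=env.sense(); print(s["eef_pos"],pb(.312),s["gripper_width"]*85.4,s["grasp_force"],s["ft_force"],s["joints"]); print(goto(pb(.58),Rb(.58),5))
E
```

```text
[ 0.53587661 -0.03274591  0.14669382] [ 0.53539635 -0.03278632  0.14510325] 9.198320977552775 59.882651567459106 [2.00829967 8.10938401 1.3373414 ] [ 0.63401132  0.92376951 -0.91009077  1.73837967  0.56835559  0.73308875
  0.94642119]
(5, array([ 1.00e-01,  3.00e-01, -1.07e+01, -5.22e-02,  2.00e-04, -7.00e-04]))
```

>>> servo_tool(
  plan=[
    [0.1,0.3,-10.7,-0.052,0,0],
    [0.1,0.3,-10.7,-0.052,0,0],
    [0.1,0.3,-10.7,-0.052,0,0],
    [0.1,0.3,-10.7,-0.052,0,0],
    [0.1,0.3,-10.7,-0.052,0,0],
    [0,0,0,0,0,0],
    [0,0,0,0,0,0],
  ],
)

```text
time_s: 20.32
eef_pos: [0.5321, -0.0524, 0.1961]
eef_rot: [0.027, 0.091, 0.954, 0.283]
ft_force: [5.7, 7.3, 4.5]
gripper_width: 0.108
grasp_force: 60.9
```

```bash
cat > chk.py <<'E'
from h import *
np.set_printoptions(precision=4,suppress=True)
s=env.sense(); p=np.array(s["eef_pos"]); r=quat(s["eef_rot"]).as_matrix(); b=p-.014*r[:,2]-H
print(s["time_s"],"flap by tcp",np.arctan2(b[2],b@hh),np.hypot(b[2],b@hh),"tool tilt",np.arctan2(r[2,1],r[:,1]@hh),s["gripper_width"]*85.4,s["grasp_force"],s["ft_force"])
T=[]
for n in("side","top"):
    im,d=env.camera(n); np.savez(f"{n}4.npz",im=im,d=d); P=cloud(n,np.ones(d.shape,bool),d)-H; L=np.c_[P@e,P@hh,P[:,2]]*1000
    for nm,lo,hi,h0,h1 in(("plate",20,88,25,135),("plateL",-90,-30,25,135),("arms+bar",48,68,150,215),("pointer",115,130,35,150)):
        q=L[(L[:,0]>lo)&(L[:,0]<hi)&(L[:,1]>h0)&(L[:,1]<h1)]
        a=np.arctan2(q[:,2],q[:,1]); q=q[(a>.3)&(a<.9)]
        if len(q)<10: print(n,nm,len(q)); continue
        k=np.polyfit(q[:,1],q[:,2],1)
        for _ in range(3):
            res=q[:,2]-np.polyval(k,q[:,1]); g=abs(res)<max(4,2*np.median(abs(res))); k=np.polyfit(q[g,1],q[g,2],1)
        print(n,nm,g.sum(),"slope ang",np.arctan(k[0]),"offset@hinge",k[1],"med ang",np.median(np.arctan2(q[:,2],q[:,1])))
    w=proj(n,[H+.1*hh+[0,0,.08]])[0].astype(int); T.append(cv2.resize(im[w[1]-80:w[1]+80,w[0]-80:w[0]+80][...,::-1],(400,400),interpolation=cv2.INTER_CUBIC))
cv2.imwrite("pics/fin.png",np.hstack(T))
E
python3 chk.py
```

```text
20.325 flap by tcp 0.5786364264538676 0.20535489091732617 tool tilt 0.5770098669146254 9.23894258199131 60.879846811294556 [5.6699 7.3255 4.5   ]
side plate 182 slope ang 0.5813719658430683 offset@hinge -3.981119740321778 med ang 0.5474164182157473
side plateL 208 slope ang 0.5857640010741878 offset@hinge -4.109223883794939 med ang 0.5524943533663964
side arms+bar 44 slope ang 0.664538640519399 offset@hinge -25.555320350198624 med ang 0.5705730718031086
side pointer 121 slope ang 0.5669569787358917 offset@hinge 0.48928152586115503 med ang 0.5705326879020431
top plate 462 slope ang 0.574062724093397 offset@hinge 1.967922742228044 med ang 0.5870987621455901
top plateL 2059 slope ang 0.5848728726217539 offset@hinge 0.42748906920948876 med ang 0.5883758190995813
top arms+bar 129 slope ang 0.519216423482351 offset@hinge 17.154293445851895 med ang 0.5939341307618289
top pointer 181 slope ang 0.6055396836244438 offset@hinge -0.6761530477774916 med ang 0.600726877411229
```

View pics/fin.png

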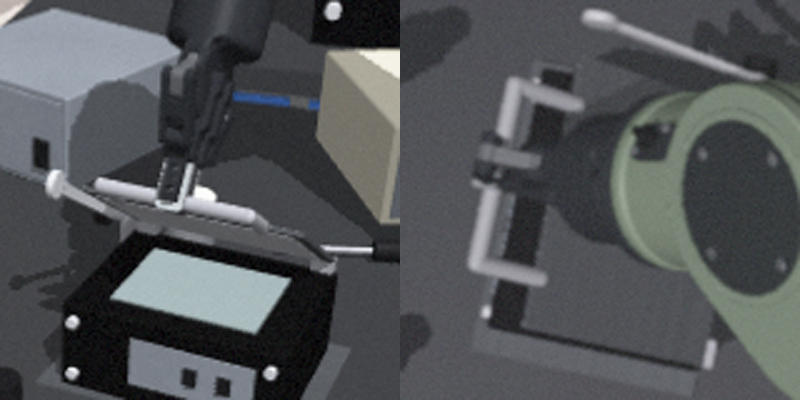

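The flap is held open by its bar, at 0.57–0.59 rad against about 0.585 for the pointer, well within 0.07. I let it settle and hand in.

>>> servo_tool(
  plan=[
    [0,0,0,0,0,0],
    [0,0,0,0,0,0],
    [0,0,0,0,0,0],
    [0,0,0,0,0,0],
  ],
)

```text
time_s: 20.92
eef_pos: [0.5321, -0.0523, 0.196]
eef_rot: [0.027, 0.091, 0.954, 0.283]
ft_force: [5.6, 8.0, 4.0]
gripper_width: 0.11
grasp_force: 60.9
```

```bash
python3 -c "
from station import env
print(env.hand_in())"
```

```text
the job is handed in; nothing more can be done
None
```

I handed the job in at about 21 s: the bottle stands released on the empty ring, and the gripper holds the flap at about 0.58 rad, in line with the pointer (about 0.585); no verdict came back.

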